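# Repack the fingerprint-powder tray

## Robot

A 6-joint arm with a two-finger parallel gripper is mounted at the origin on the work surface. World frame = base frame: x ahead of the robot, y to its left, z up, the work surface at z = 0. Lengths are in m, angles in rad, forces in N, time in s.
With the tool pointing down it reaches from about 0.275 to 1 m from the base axis. Payload 8.4 kg.
Tool frame: the origin (TCP) lies at the very end of the fingers, on their centre line; the grasp point (between the pads) lies manip.hold_point_z behind it (manip.hold_point_z is the distance from the TCP to the grasp point, in m); z points along the fingers, y is the line along which they close (so a half turn about z gives the same grasp; the last joint's range is limited). The gripper opens to 85 mm and grips with 20 to 120 N. Pads are 22 mm wide; open, the fingers measure 114 mm over their backs; the gripper's body (76 mm by 85 mm) begins 54 mm behind the grasp point. The pads swing forward as they close: fully open they stand 13 mm farther back than shut.
Start: joints at [-1.225, 0.353, 1.633, -0, 1.155, -0.002], TCP at [0.213, -0.588, 0.231] pointing down, gripper open.
Joint ranges: [-2.63, 2.63], [-0.92, 2.1], [0.06, 2.66], [-1.3, 4.44], [0, 2.69], [-3.02, 3.02]. Speed limits (rad/s): [2.22, 2.22, 2.79, 3.14, 3.14, 3.14].

## Interface

Orientations are given as a unit quaternion [w, x, y, z].
In Python, from workcell import manip gives the robot as it stands.
- The arm moves only by the tool move_arm, never from a script. Its argument "targets" is text: rows parted by semicolons, each of 4 numbers parted by spaces: the shift along the tool's x, y, z in mm, then the turn about the tool's z in degrees. A call has 1 to 20 rows; each row shifts and turns the commanded pose from where the row before left it, along the tool's axes as they then stand; what a row does not reach is not made up. A row lasts 1/10 s, in which the tool goes at most 50 mm and 8.59 degrees, less where a joint would pass 70% of its speed; a pose out of reach is approached as far as the arm can. A call with a gripper value outside its range is refused whole. "hand" is the opening, from -1 (shut) to 1 (fully open), set as the call begins (left out, the last holds). The fingers move at their own pace and stop on an object; the grip force is fixed at half the most. Time passes only in rows, so rows that do not move let the fingers close. It gives the time, the measured TCP pose, the force, the opening and the grip force at its end, in the units of the state.
- manip.observe(): the state, without advancing time (a new reading comes with each control period).
- manip.capture(name): name is "scene" or "top" or "wrist"; returns the picture (400x640x3 uint8, red, green, blue); there is no depth.
- manip.calibration(name): a dict with "camera_matrix" (3x3 intrinsics, pixels), "cam_to_world" (4x4, takes a point from camera to world coordinates); the wrist camera has in their place "tool_from_camera" (4x4, takes a point from camera to tool coordinates, whose origin is the TCP and whose axes are the flange's). Camera axes: x right, y up, looking along -z (the intrinsics and any distortion apply to the point x, -y, -z); pixel columns grow to the right and rows downward; lengths in m; the calibration is good to about 2 mm. The wrist camera is an equidistant fisheye: a pixel r from the principal point sees the ray r / f radians off the axis. A picture is of the moment at which its call begins: read the wrist's pose just before it. calibration takes no time and is no camera call.
- manip.close_job(): hands the job in; it is judged then, once.
The state is a dict: "clock": time; "joints": joint angles; "dq": joint speeds; "tau": joint torques, N m; "position": TCP position; "eef_rot": TCP orientation; "ft_force": force on the tool from outside, world axes, zero at the start; "moment": the same for the moment, N m; "finger_gap": opening from 0.0 (shut) to 1.0 (fully open); "grip_force": force on a finger pad.
Only numpy, scipy, OpenCV 4.12 (cv2) and the standard library are available. Lean on these libraries where they do the work, as an engineer would, in place of code of your own. Each camera call takes 0.05 s, during which the arm holds its last target. There are 200 camera calls.

## Task

The fingerprint demonstration is over: pack the kit's tray again. Stand each powder jar (black, red, green) upright in the holder of its own colour, so that the powders never mix, and put the pale blue lifting tape on the tray's spindle, fully down; set everything down, do not drop it. The brown packing tape and the amber reagent bottle with the black cap are not part of the kit: leave them where they are.

Things in the scene. Friction and masses are not known exactly. Their poses are not given: they have to be found in the camera images.
- black_jar_mid (a point): Centre (half-way up) of the black powder jar: upright round screw-top jar, body and cap black, white label band; 44 mm diameter (cap 45), 66 mm high, about 90 g, z up. Starts on the table, its centre 115 mm or more from every other listed loose thing; small loose locks under 30 mm high lie 50 mm or more from its centre. Belongs in the black holder.
- red_jar_mid (a point): Centre (half-way up) of the red powder jar: upright round screw-top jar, body and cap red, white label band; 44 mm diameter (cap 45), 66 mm high, about 90 g, z up. Starts on the table, its centre 115 mm or more from every other listed loose thing; small loose locks under 30 mm high lie 50 mm or more from its centre. Belongs in the red holder.
- green_jar_mid (a point): Centre (half-way up) of the green powder jar: upright round screw-top jar, body and cap green, white label band; 44 mm diameter (cap 45), 66 mm high, about 90 g, z up. Starts on the table, its centre 115 mm or more from every other listed loose thing; small loose locks under 30 mm high lie 50 mm or more from its centre. Belongs in the green holder.
- lifting_tape_mid (a point): Centre (half-way up) of the roll of fingerprint lifting tape: pale blue tape on a white core, lying flat; outer diameter 62 mm, hole 26 mm, 38 mm high, about 100 g. z axis up along the hole. Starts on the table, at least 115 mm from the centre of any other listed loose thing; small loose locks under 30 mm high lie 50 mm or more from its centre. It belongs on the spindle.
- black_well: Black jar holder: black block 94 x 94 x 18 mm with a central round well 62 mm across, 12 mm deep. Fixed, one of four stations set 2 x 2, 100 mm apart, in a grey tray (216 mm square, rim 24 mm above the table); their order varies. Origin: centre of its underside, 5 mm above the table; z up, x and y along its sides. Seated, the jar's centre is 39 mm above this origin.
- red_well: Red jar holder: red block 94 x 94 x 18 mm with a central round well 62 mm across, 12 mm deep. Fixed, one of four stations set 2 x 2, 100 mm apart, in a grey tray (216 mm square, rim 24 mm above the table); their order varies. Origin: centre of its underside, 5 mm above the table; z up, x and y along its sides. Seated, the jar's centre is 39 mm above this origin.
- green_well: Green jar holder: green block 94 x 94 x 18 mm with a central round well 62 mm across, 12 mm deep. Fixed, one of four stations set 2 x 2, 100 mm apart, in a grey tray (216 mm square, rim 24 mm above the table); their order varies. Origin: centre of its underside, 5 mm above the table; z up, x and y along its sides. Seated, the jar's centre is 39 mm above this origin.
- tape_spindle: The tape station in the tray: a white plate 94 x 94 mm, 6 mm thick, with an upright steel post in its centre, 12 mm diameter, top 36 mm above the plate's underside, tapered tip. Fixed. Origin at the centre of the plate's underside, 5 mm above the table; z up along the post. With the roll fully down, the roll's centre is 25 mm above this origin.
- packing_tape_mid (a point): Centre (half-way up) of a roll of brown packing tape on a cardboard core: the same size as the lifting tape (62 mm diameter, hole 26 mm, 38 mm high), lying flat. It does not belong to the kit and stays where it is.
- amber_bottle_mid (a point): Centre (half-way up) of a reagent bottle of amber glass with a small black cap: 50 mm diameter, sloping shoulders, cap 30 mm across, 70 mm high, upright. It does not belong to the kit and stays where it is.
Things that resemble listed ones, but are neither listed nor needed, are in the scene too. Of the things like the part that bears lifting_tape_mid, leave any that is yellow; of the rest the smaller one is meant. What is shaped like the part that bears black_jar_mid but yellow is not meant.

How it is judged:
By the outcome, as a careful person would: the job done as asked, in the order asked, and still so for the second after the job is handed in, with the robot touching nothing.
It also fails if it takes over 99 s, if anything falls off the work surface, if the arm or the gripper's body presses on something with over 40 N, if the wrist force passes 120 N, or if a joint passes its speed limit or range.

## Working session

There is one attempt and no reset: what is moved stays moved. The work goes in short steps, Python scripts to look and compute and a tool call to move; the robot and the scene stay as the last step left them, time stands still between calls to the robot, and variables do not carry over. Pictures are saved under pics/ and viewed, at most 14 in all, crops included, and the job is handed in when it is done.

Besides the shell and the picture viewer there is one more tool, called after "Call:" by a JSON object that holds its "api" and its "payload". move_arm: Moves the arm, as the interface text tells. Its arguments: {"type":"object","properties":{"targets":{"type":"string"},"hand":{"type":"number"}},"required":["targets"]}

```bash
ls; mkdir -p pics; python3 - <<'E'
from workcell import manip
import cv2
for n in("scene","top"):
    cv2.imwrite(f"pics/{n}0.png",manip.capture(n)[:,:,::-1]); c=manip.calibration(n); print(n,c)
print(manip.calibration("wrist")); print(manip.observe(),manip.hold_point_z)
E
```

```text
pics
scene {'camera_matrix': array([[518.52245601,   0.        , 316.95812207],
       [  0.        , 518.52245601, 201.82323391],
       [  0.        ,   0.        ,   1.        ]]), 'cam_to_world': array([[ 0.32884779, -0.55354453,  0.76514547,  1.31982964],
       [ 0.94437519,  0.18946812, -0.26880725, -0.27277866],
       [ 0.00382611,  0.81098106,  0.58505989,  0.69317377],
       [ 0.        ,  0.        ,  0.        ,  1.        ]])}
top {'camera_matrix': array([[376.94484059,   0.        , 322.71851681],
       [  0.        , 376.94484059, 203.87774224],
       [  0.        ,   0.        ,   1.        ]]), 'cam_to_world': array([[ 0.01751997,  0.98890201, -0.1475326 ,  0.36162184],
       [-0.9998385 ,  0.01673714, -0.00654602, -0.01749466],
       [-0.0040041 ,  0.14762345,  0.98903553,  0.81822946],
       [ 0.        ,  0.        ,  0.        ,  1.        ]])}
{'camera_matrix': array([[309.70691629,   0.        , 316.95040661],
       [  0.        , 309.70691629, 198.42535063],
       [  0.        ,   0.        ,   1.        ]]), 'tool_from_camera': array([[ 1.46170722e-0
[... 313 characters left out ...]
00]])}
{'clock': 0.1, 'joints': array([-1.22540437e+00,  3.53565981e-01,  1.63404796e+00,  1.05329020e-05,
        1.15520133e+00, -2.35715807e-03]), 'dq': array([ 0.00105776, -0.00284329, -0.00269254,  0.00018909, -0.00014995,
       -0.00059269]), 'tau': array([ 2.56297229e-03, -6.06354547e+01, -3.42822325e+01,  2.93695230e-04,
        3.81201535e-03,  2.74489065e-05]), 'position': array([ 0.21287514, -0.58718336,  0.23064987]), 'eef_rot': array([-6.03161362e-04,  9.84922049e-01,  1.72997643e-01, -9.95906320e-05]), 'ft_force': array([-1.04840249,  0.01423893, -0.10103661]), 'moment': array([ 0.02249996, -0.0147712 , -0.0119713 ]), 'grip_force': 0.0, 'finger_gap': 0.9987656841651793} 0.0187
```

View pics/top0.png

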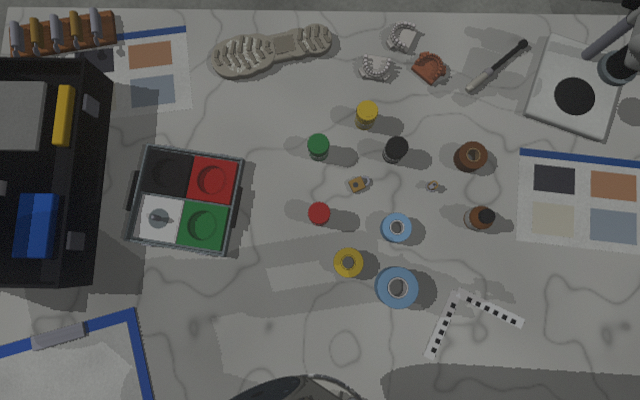

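View pics/scene0.png

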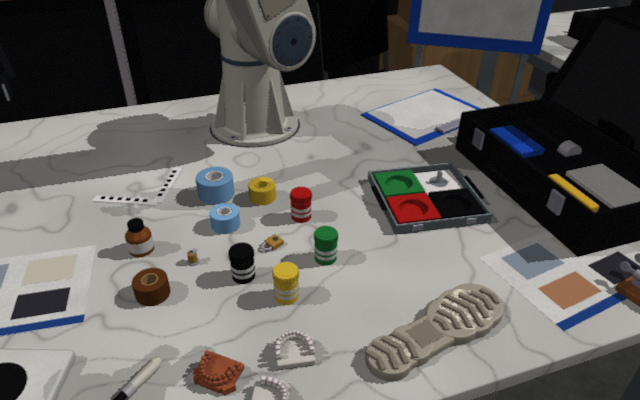

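Seen in top: lifting-tape candidates are blue (397,227), larger blue (397,288), yellow (348,262) and brown (471,156). I choose the smaller blue at (397,227). Jar candidates are black (396,150), red (319,213), green (318,147), yellow (367,114, not meant) and the amber bottle (480,217, not meant). I'll check these in a close crop.

```bash
python3 - <<'E'
import cv2
t=cv2.imread("pics/top0.png")
def up(a,b,c,d,n,k):
    o=cv2.resize(t[b:d,a:c],None,fx=k,fy=k,interpolation=cv2.INTER_CUBIC); o=cv2.convertScaleAbs(o,alpha=1.6,beta=10)
    for i in range(a-a%-20,c,20):
        cv2.putText(o,str(i),((i-a)*k,9),0,.33,(255,255,255)); cv2.line(o,((i-a)*k,10),((i-a)*k,14),(255,255,255))
    for i in range(b-b%-20,d,20): cv2.putText(o,str(i)+"-",(0,(i-b)*k+4),0,.33,(255,255,255))
    cv2.imwrite(n,o)
up(300,125,440,245,"pics/c1.png",5); up(120,135,260,265,"pics/c2.png",4)
E
```

```text
(no output)
```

View pics/c1.png

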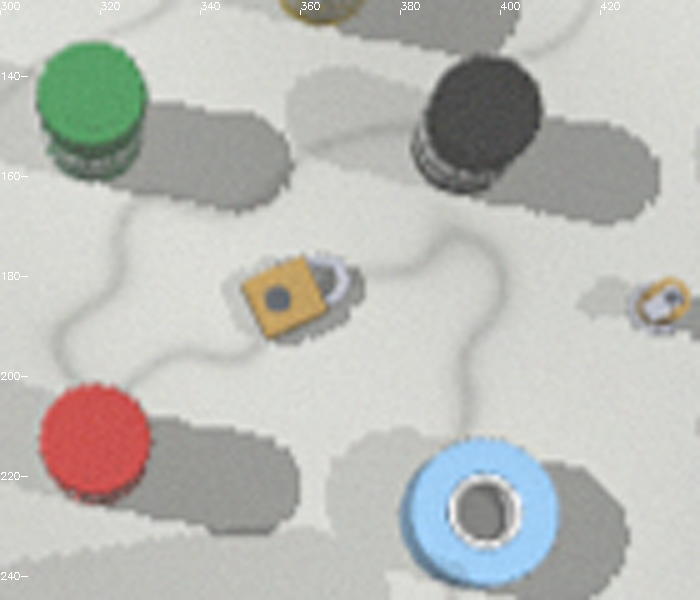

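View pics/c2.png

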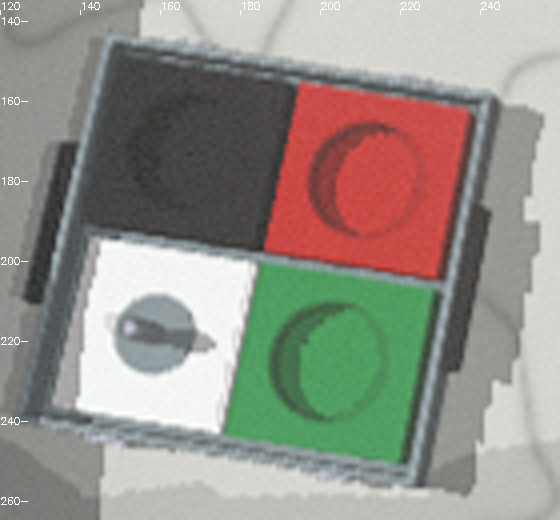

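The crop confirms the caps: green (318,143.6), black (396.8,147.4), red (319.2,213). The small blue tape is at (397,227.4) with two locks nearby. Tray corners, the red and green wells and the spindle disc (158.8,218.3) are clear.

```bash
cat > h.py <<'E'
import numpy as np
from workcell import manip
from scipy.spatial.transform import Rotation as Ro
def ray(n,u,v,z):
    c=manip.calibration(n);T=c["cam_to_world"];K=c["camera_matrix"]
    d=T[:3,:3]@np.array([(u-K[0,2])/K[0,0],-(v-K[1,2])/K[1,1],-1]);o=T[:3,3]
    return (o+d*(z-o[2])/d[2])[:2]
def proj(n,P):
    c=manip.calibration(n);T=c["cam_to_world"];K=c["camera_matrix"]
    p=T[:3,:3].T@(np.array(P)-T[:3,3]);return K[0,0]*p[0]/-p[2]+K[0,2],K[1,1]*p[1]/p[2]+K[1,2]
def pose():
    s=manip.observe();q=s["eef_rot"];return s,Ro.from_quat([q[1],q[2],q[3],q[0]]).as_matrix()
def go(x,y,z):
    s,R=pose();return np.round(1000*R.T@(np.array([x,y,z])-s["position"]),1)
E
python3 - <<'E'
from h import *
O=dict(green=(318,143.6,.066),black=(396.8,147.4,.066),red=(319.2,213,.066),tape=(397,227.4,.038),big=(397,288,.038),yel=(348,262,.038),yjar=(367,108,.066))
for k,(u,v,z) in O.items():
    p=ray("top",u,v,z);print(k,p.round(4),np.hypot(*p).round(3),"scene px",np.round(proj("scene",[*p,z])))
c=[ray("top",u,v,.024) for u,v in((148,145),(243.75,159.5),(224.5,256.25),(127,239.5))]
print("corners",np.round(c,4),[np.linalg.norm(c[i]-c[i-1]).round(4) for i in range(4)],"ctr",np.mean(c,0))
W=dict(red=ray("top",211.75,180,.023),green=ray("top",202.2,225.2,.023),sp=ray("top",158.75,218.25,.011),tip=ray("top",152.5,217,.041))
for k,p in W.items(): print(k,p.round(4),np.hypot(*p).round(3))
e=np.array(c);x=e[1]-e[0]+e[2]-e[3];x/=np.linalg.norm(x);y=np.array([x[1],-x[0]]);m=e.mean(0)
print("x dir",x,np.degrees(np.arctan2(x[1],x[0])))
for n,a,b in(("black",-50,-50),("red",50,-50),("sp",-50,50),("green",50,50)): print(n,(m+x*a/1e3+y*b/1e3).round(4))
s,R=pose();print(R.round(3))
E
```

```text
green [ 0.5996 -0.0006] 0.6 scene px [326. 232.]
black [ 0.5942 -0.1632] 0.616 scene px [242. 249.]
red [ 0.4552 -0.0058] 0.455 scene px [301. 192.]
tape [ 0.4313 -0.1671] 0.463 scene px [224. 211.]
big [ 0.3084 -0.1657] 0.35 scene px [215. 180.]
yel [ 0.3587 -0.0661] 0.365 scene px [262. 184.]
yjar [ 0.6786 -0.1018] 0.686 scene px [287. 271.]
corners [[0.6037 0.3718]
 [0.5746 0.1608]
 [0.366  0.191 ]
 [0.3973 0.3984]] [np.float64(0.2081), np.float64(0.213), np.float64(0.2107), np.float64(0.2097)] ctr [0.48539989 0.28051134]
red [0.5282 0.2279] 0.575
green [0.4303 0.2422] 0.494
sp [0.4447 0.3409] 0.56
tip [0.444  0.3408] 0.56
x dir [-0.14301662 -0.98972029] -98.22244258269454
black [0.542  0.3228]
red [0.5277 0.2239]
sp [0.4431 0.3371]
green [0.4288 0.2382]
[[ 0.94   0.341 -0.   ]
 [ 0.341 -0.94   0.001]
 [ 0.    -0.001 -1.   ]]
```

```bash
python3 -c "
from h import *
print(go(.4552,-.0058,.2))"
```

```text
[ 425.9 -464.    31.2]
```

Call:
{"api": "move_arm", "payload": {"targets": "21.3 -23.2 1.5 0;21.3 -23.2 1.5 0;21.3 -23.2 1.5 0;21.3 -23.2 1.5 0;21.3 -23.2 1.5 0;21.3 -23.2 1.5 0;21.3 -23.2 1.5 0;21.3 -23.2 1.5 0;21.3 -23.2 1.5 0;21.3 -23.2 1.5 0;21.3 -23.2 1.5 0;21.3 -23.2 1.5 0;21.3 -23.2 1.5 0;21.3 -23.2 1.5 0;21.3 -23.2 1.5 0;21.3 -23.2 1.5 0;21.3 -23.2 1.5 0;21.3 -23.2 1.5 0;21.3 -23.2 1.5 0;21.3 -23.2 1.5 0", "hand": 1}}

```text
clock: 2.1
position: [0.4555, -0.0049, 0.2011]
eef_rot: [-0.0, 0.985, 0.173, -0.0]
ft_force: [0.0, -0.2, 0.0]
finger_gap: 1.001
grip_force: 0.0
```

```bash
python3 - <<'E'
from h import *
import cv2
s,R=pose();print(s["position"],R.round(3).tolist(),s["joints"].round(2),go(.4552,-.0058,.018))
im=manip.capture("wrist")[:,:,::-1].copy()
c=manip.calibration("wrist");K=c["camera_matrix"];T=c["tool_from_camera"]
for P in((.4552,-.0058,.066),(.5282,.2279,.023),(.4303,.2422,.023),(.5996,-.0006,.066),(.5942,-.1632,.066),(.4313,-.1671,.038)):
    t=R.T@(np.array(P)-s["position"]);p=T[:3,:3].T@(t-T[:3,3]);v=np.array([p[0],-p[1],-p[2]]);a=np.arctan2(np.hypot(v[0],v[1]),v[2]);d=v[:2]/np.hypot(*v[:2])*a*K[0,0]
    cv2.drawMarker(im,(int(d[0]+K[0,2]),int(d[1]+K[1,2])),(255,0,255),0,12)
cv2.imwrite("pics/w1.png",im)
E
```

```text
[ 0.45552339 -0.00486682  0.20109489] [[0.94, 0.341, -0.0], [0.341, -0.94, -0.0], [-0.0, -0.0, -1.0]] [-0.01  0.12  2.01 -0.    1.01  1.21] [ -0.6   0.8 183.1]
```

View pics/w1.png

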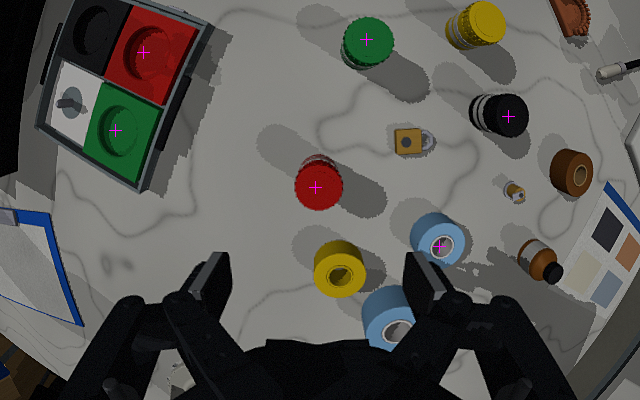

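The wrist view agrees with the measured points to a few pixels (red cap at 319,186 vs marker 315,187), so I descend on the red jar.

Call:
{"api": "move_arm", "payload": {"targets": "0 0 25 0;0 0 25 0;0 0 25 0;0 0 25 0;0 0 25 0;0 0 25 0;0 0 20 0;0 0 13 0;0 0 0 0;0 0 0 0"}}

```text
clock: 3.15
position: [0.4552, -0.0062, 0.0183]
eef_rot: [-0.0, 0.985, 0.173, -0.0]
ft_force: [0.6, -0.6, -0.3]
finger_gap: 0.995
grip_force: 0.0
```

Call:
{"api": "move_arm", "payload": {"targets": "0 0 0 0;0 0 0 0;0 0 0 0;0 0 0 0;0 0 0 0;0 0 0 0;0 0 0 0;0 0 0 0;0 0 0 0;0 0 0 0", "hand": -1}}

```text
clock: 4.15
position: [0.4558, -0.0061, 0.0191]
eef_rot: [0.0, 0.985, 0.173, 0.001]
ft_force: [-2.1, -0.0, 7.5]
finger_gap: 0.509
grip_force: 59.6
```

Call:
{"api": "move_arm", "payload": {"targets": "0 0 -10 0;0 0 -20 0;0 0 -25 0;0 0 -25 0;0 0 -25 0;0 0 -25 0;0 0 -20 0;0 0 0 0;0 0 0 0"}}

```text
clock: 5.05
position: [0.4554, -0.0062, 0.1686]
eef_rot: [0.0, 0.985, 0.173, 0.001]
ft_force: [-0.4, 0.6, -1.0]
finger_gap: 0.506
grip_force: 60.9
```

```bash
python3 - <<'E'
from h import *
import cv2
for w in((.5282,.2279),(.4303,.2422),(.5426,.3266),(.4443,.3409)): print(go(*w,.168))
cv2.imwrite("pics/w2.png",manip.capture("wrist")[:,:,::-1])
E
```

```text
[ 148.3 -195.2    0.7]
[  61.1 -242.     0.6]
[ 195.4 -283.1    0.7]
[ 107.9 -330.1    0.6]
```

View pics/w2.png

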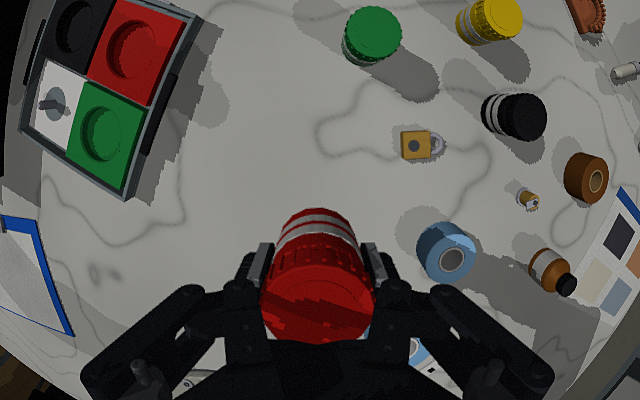

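The red jar is held upright (320,280). Next I carry it over the red well.

Call:
{"api": "move_arm", "payload": {"targets": "9.3 -12.2 0 0;18.5 -24.4 0 0;18.5 -24.4 0 0;18.5 -24.4 0 0;18.5 -24.4 0 0;18.5 -24.4 0 0;18.5 -24.4 0 0;18.5 -24.4 0 0;9.3 -12.2 0 0;0 -6 0 0;0 0 0 0;0 0 0 0"}}

```text
clock: 6.3
position: [0.5253, 0.2324, 0.1678]
eef_rot: [0.0, 0.985, 0.173, -0.001]
ft_force: [0.3, -0.1, -0.9]
finger_gap: 0.506
grip_force: 61.0
```

```bash
python3 - <<'E'
from h import *
import cv2
print(go(.5282,.2279,.034))
s,R=pose()
im=manip.capture("wrist")[:,:,::-1].copy()
c=manip.calibration("wrist");K=c["camera_matrix"];T=c["tool_from_camera"]
for W,h in(((.5282,.2279),.023),((.4303,.2422),.023),((.5426,.3266),.023),((.4443,.3409),.041)):
  for a0 in np.arange(0,6.28,.3 if h<.03 else 9):
    r=.031 if h<.03 else 0
    P=[W[0]+r*np.cos(a0),W[1]+r*np.sin(a0),h]
    t=R.T@(np.array(P)-s["position"]);p=T[:3,:3].T@(t-T[:3,3]);v=np.array([p[0],-p[1],-p[2]]);a=np.arctan2(np.hypot(v[0],v[1]),v[2]);d=v[:2]/np.hypot(*v[:2])*a*K[0,0]
    cv2.circle(im,(int(d[0]+K[0,2]),int(d[1]+K[1,2])),1,(255,0,255),-1)
cv2.imwrite("pics/w3.png",cv2.convertScaleAbs(im,alpha=1.4))
E
```

```text
[  1.4   5.2 133.8]
```

View pics/w3.png

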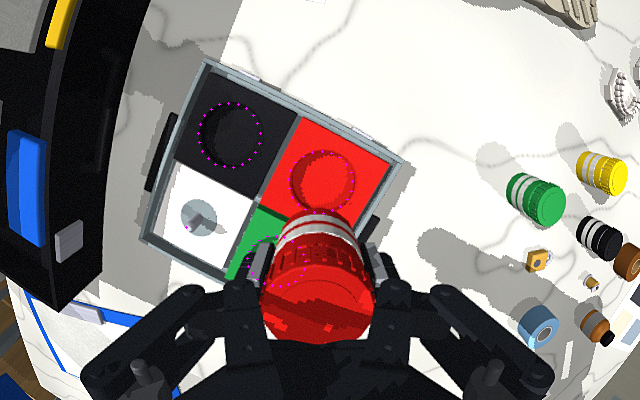

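The predicted well circles fit black (230,135) and red (322,180). I apply the small correction and lower.

Call:
{"api": "move_arm", "payload": {"targets": "1.5 5 0 0;0 0 20 0;0 0 25 0;0 0 25 0;0 0 25 0;0 0 20 0;0 0 10 0;0 0 5 0;0 0 0 0;0 0 0 0"}}

```text
clock: 7.35
position: [0.5298, 0.2294, 0.0392]
eef_rot: [-0.0, 0.985, 0.173, 0.001]
ft_force: [-0.2, 0.8, -0.9]
finger_gap: 0.51
grip_force: 61.0
```

Call:
{"api": "move_arm", "payload": {"targets": "0 0 2 0;0 0 2 0;0 0 2 0;0 0 0 0;0 0 0 0"}}

```text
clock: 7.85
position: [0.5291, 0.2293, 0.0323]
eef_rot: [0.0, 0.985, 0.173, -0.0]
ft_force: [-0.1, 0.1, -1.2]
finger_gap: 0.509
grip_force: 61.0
```

Call:
{"api": "move_arm", "payload": {"targets": "0 0 1 0;0 0 1 0;0 0 0 0;0 0 0 0"}}

```text
clock: 8.25
position: [0.5291, 0.2292, 0.0302]
eef_rot: [0.0, 0.985, 0.173, -0.0]
ft_force: [-0.3, -0.2, -0.2]
finger_gap: 0.504
grip_force: 61.2
```

Call:
{"api": "move_arm", "payload": {"targets": "0 0 0.7 0;0 0 0 0;0 0 0 0"}}

```text
clock: 8.55
position: [0.5291, 0.2293, 0.0302]
eef_rot: [-0.0, 0.985, 0.173, -0.0]
ft_force: [-3.2, -1.0, 7.2]
finger_gap: 0.506
grip_force: 61.8
```

Contact reached, so I release and rise.

Call:
{"api": "move_arm", "payload": {"targets": "0 0 0 0;0 0 0 0;0 0 0 0;0 0 0 0;0 0 0 0;0 0 0 0", "hand": 1}}

```text
clock: 9.15
position: [0.5291, 0.2293, 0.0295]
eef_rot: [0.0, 0.985, 0.173, -0.0]
ft_force: [-0.9, -0.3, 0.6]
finger_gap: 1.001
grip_force: 0.0
```

Call:
{"api": "move_arm", "payload": {"targets": "0 0 -10 0;0 0 -20 0;0 0 -25 0;0 0 -30 0;0 0 -30 0;0 0 -30 0;0 0 -25 0;0 0 0 0;0 0 0 0"}}

```text
clock: 10.05
position: [0.5293, 0.2293, 0.2005]
eef_rot: [-0.0, 0.985, 0.173, 0.001]
ft_force: [0.4, 0.1, -0.4]
finger_gap: 1.001
grip_force: 0.0
```

```bash
python3 - <<'E'
from h import *
import cv2
print(pose()[0]["finger_gap"],go(.5996,-.0006,.2))
cv2.imwrite("pics/w4.png",manip.capture("wrist")[:,:,::-1])
E
```

```text
1.0008212282992401 [-12.3 240.1   0.4]
```

View pics/w4.png

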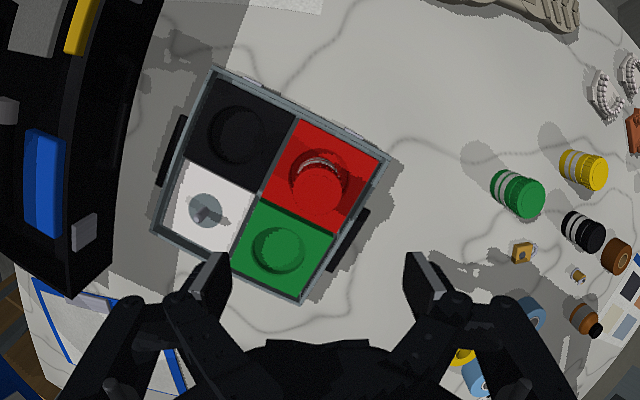

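The red jar stands in its well (317,180). Green is next.

Call:
{"api": "move_arm", "payload": {"targets": "-1.2 24 0 0;-1.2 24 0 0;-1.2 24 0 0;-1.2 24 0 0;-1.2 24 0 0;-1.2 24 0 0;-1.2 24 0 0;-1.2 24 0 0;-1.2 24 0 0;-1.2 24 0 0;0 0 0 0;0 0 25 0;0 0 25 0;0 0 25 0;0 0 25 0;0 0 25 0;0 0 25 0;0 0 20 0;0 0 12 0;0 0 0 0"}}

```text
clock: 12.1
position: [0.5978, 0.0, 0.0155]
eef_rot: [-0.0, 0.985, 0.173, -0.002]
ft_force: [-0.4, -0.0, 0.5]
finger_gap: 1.0
grip_force: 0.0
```

Call:
{"api": "move_arm", "payload": {"targets": "0 0 0 0;0 0 0 0;0 0 0 0;0 0 0 0;0 0 0 0;0 0 0 0;0 0 0 0;0 0 0 0;0 0 0 0;0 0 0 0", "hand": -1}}

```text
clock: 13.1
position: [0.6005, -0.0006, 0.0187]
eef_rot: [0.0, 0.985, 0.173, 0.001]
ft_force: [-1.3, -1.0, 6.6]
finger_gap: 0.508
grip_force: 60.2
```

Call:
{"api": "move_arm", "payload": {"targets": "0 0 -10 0;0 0 -20 0;0 0 -25 0;0 0 -25 0;0 0 -25 0;0 0 -25 0;0 0 -25 0;0 0 -20 0;0 0 0 0;0 0 0 0"}}

```text
clock: 14.1
position: [0.5995, -0.0004, 0.1928]
eef_rot: [0.0, 0.985, 0.173, 0.0]
ft_force: [-1.2, -0.5, -0.3]
finger_gap: 0.507
grip_force: 60.9
```

```bash
python3 -c "
from h import *
print(go(.4303,.2422,.19))"
```

```text
[ -76.3 -285.8    2.7]
```

Call:
{"api": "move_arm", "payload": {"targets": "-6.4 -23.8 0 0;-6.4 -23.8 0 0;-6.4 -23.8 0 0;-6.4 -23.8 0 0;-6.4 -23.8 0 0;-6.4 -23.8 0 0;-6.4 -23.8 0 0;-6.4 -23.8 0 0;-6.4 -23.8 0 0;-6.4 -23.8 0 0;-6.4 -23.8 0 0;-6.4 -23.8 0 0;0 0 0 0;0 0 20 0;0 0 25 0;0 0 25 0;0 0 0 0;0 0 0 0"}}

```text
clock: 15.9
position: [0.4298, 0.2412, 0.1221]
eef_rot: [0.0, 0.985, 0.173, -0.001]
ft_force: [-0.2, 0.1, -1.7]
finger_gap: 0.51
grip_force: 61.2
```

```bash
python3 -c "
from h import *
print(go(.4303,.2422,.030))"
```

```text
[ 1.  -0.8 92.1]
```

Call:
{"api": "move_arm", "payload": {"targets": "1 -1 15 0;0 0 25 0;0 0 25 0;0 0 15 0;0 0 6 0;0 0 2 0;0 0 2 0;0 0 0 0;0 0 0 0"}}

```text
clock: 16.8
position: [0.4312, 0.2434, 0.0333]
eef_rot: [-0.0, 0.985, 0.173, 0.001]
ft_force: [0.5, -0.3, -0.9]
finger_gap: 0.51
grip_force: 61.2
```

Call:
{"api": "move_arm", "payload": {"targets": "0 0 1 0;0 0 0 0;0 0 0 0"}}

```text
clock: 17.1
position: [0.4307, 0.2432, 0.0317]
eef_rot: [-0.0, 0.985, 0.173, 0.0]
ft_force: [-0.4, 0.1, -0.9]
finger_gap: 0.507
grip_force: 61.2
```

Call:
{"api": "move_arm", "payload": {"targets": "0 0 1 0;0 0 0.5 0;0 0 0 0;0 0 0 0"}}

```text
clock: 17.5
position: [0.4307, 0.2431, 0.03]
eef_rot: [0.0, 0.985, 0.173, -0.0]
ft_force: [0.8, -0.5, -0.6]
finger_gap: 0.507
grip_force: 61.2
```

Call:
{"api": "move_arm", "payload": {"targets": "0 0 0.5 0;0 0 0 0;0 0 0 0"}}

```text
clock: 17.8
position: [0.4308, 0.2432, 0.0297]
eef_rot: [-0.0, 0.985, 0.173, 0.0]
ft_force: [-0.8, -1.3, 3.1]
finger_gap: 0.513
grip_force: 61.4
```

Call:
{"api": "move_arm", "payload": {"targets": "0 0 0 0;0 0 0 0;0 0 0 0;0 0 0 0;0 0 0 0;0 0 0 0", "hand": 1}}

```text
clock: 18.4
position: [0.4307, 0.2432, 0.0296]
eef_rot: [-0.0, 0.985, 0.173, 0.0]
ft_force: [-0.6, 1.0, -0.2]
finger_gap: 1.002
grip_force: 0.0
```

Call:
{"api": "move_arm", "payload": {"targets": "0 0 -10 0;0 0 -20 0;0 0 -25 0;0 0 -30 0;0 0 -30 0;0 0 -30 0;0 0 -25 0;0 0 0 0"}}

```text
clock: 19.2
position: [0.4325, 0.2442, 0.2037]
eef_rot: [-0.001, 0.985, 0.173, 0.003]
ft_force: [0.7, -0.7, -0.5]
finger_gap: 0.999
grip_force: 0.0
```

Call:
{"api": "move_arm", "payload": {"targets": "1 29.2 0 0;1 29.2 0 0;1 29.2 0 0;1 29.2 0 0;1 29.2 0 0;1 29.2 0 0;1 29.2 0 0;1 29.2 0 0;1 29.2 0 0;1 29.2 0 0;1 29.2 0 0;1 29.2 0 0;1 29.2 0 0;1 29.2 0 0;1 29.2 0 0;0 0 0 0;0 0 0 0"}}

```text
clock: 20.9
position: [0.5935, -0.1636, 0.1989]
eef_rot: [-0.0, 0.985, 0.172, -0.001]
ft_force: [-0.7, 0.4, 0.4]
finger_gap: 0.997
grip_force: 0.0
```

```bash
python3 - <<'E'
from h import *
import cv2
print(go(.5942,-.1632,.018))
cv2.imwrite("pics/w5.png",manip.capture("wrist")[:,:,::-1])
E
```

```text
[  1.    0.  180.9]
```

View pics/w5.png

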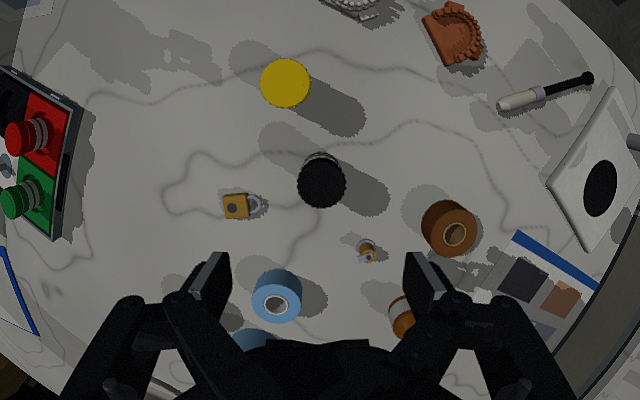

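Red and green are seated upright at left. The black jar (321,184) is aligned as red was, so I descend.

Call:
{"api": "move_arm", "payload": {"targets": "1 0 25 0;0 0 25 0;0 0 25 0;0 0 25 0;0 0 25 0;0 0 25 0;0 0 20 0;0 0 11 0;0 0 0 0;0 0 0 0"}}

```text
clock: 21.95
position: [0.5953, -0.1628, 0.0192]
eef_rot: [0.0, 0.985, 0.173, 0.0]
ft_force: [0.2, 0.4, -0.2]
finger_gap: 1.0
grip_force: 0.0
```

Call:
{"api": "move_arm", "payload": {"targets": "0 0 0 0;0 0 0 0;0 0 0 0;0 0 0 0;0 0 0 0;0 0 0 0;0 0 0 0;0 0 0 0;0 0 0 0;0 0 0 0", "hand": -1}}

```text
clock: 22.95
position: [0.5956, -0.1634, 0.0196]
eef_rot: [0.0, 0.985, 0.173, 0.001]
ft_force: [-1.3, 0.3, 5.8]
finger_gap: 0.508
grip_force: 60.1
```

Call:
{"api": "move_arm", "payload": {"targets": "0 0 -10 0;0 0 -20 0;0 0 -25 0;0 0 -25 0;0 0 -25 0;0 0 -25 0;0 0 -25 0;0 0 -20 0;0 0 0 0;0 0 0 0"}}

```text
clock: 23.95
position: [0.5949, -0.1632, 0.1938]
eef_rot: [0.0, 0.985, 0.173, 0.0]
ft_force: [0.0, 0.1, -2.8]
finger_gap: 0.506
grip_force: 61.0
```

```bash
python3 -c "
from h import *
print(go(.5426,.3266,.19))"
```

```text
[ 117.7 -478.3    3.7]
```

Call:
{"api": "move_arm", "payload": {"targets": "7 -28.2 0 0;7 -28.2 0 0;7 -28.2 0 0;7 -28.2 0 0;7 -28.2 0 0;7 -28.2 0 0;7 -28.2 0 0;7 -28.2 0 0;7 -28.2 0 0;7 -28.2 0 0;7 -28.2 0 0;7 -28.2 0 0;7 -28.2 0 0;7 -28.2 0 0;7 -28.2 0 0;7 -28.2 0 0;6 -27 0 0;0 0 0 0;0 0 0 0;0 0 0 0"}}

```text
clock: 25.95
position: [0.5426, 0.3255, 0.1926]
eef_rot: [0.0, 0.985, 0.173, -0.001]
ft_force: [-0.6, -1.2, -1.5]
finger_gap: 0.507
grip_force: 61.2
```

```bash
python3 -c "
from h import *
print(go(.5426,.3266,.0305))"
```

```text
[  0.7  -1.1 162.1]
```

Call:
{"api": "move_arm", "payload": {"targets": "0 -1 25 0;0 0 25 0;0 0 25 0;0 0 25 0;0 0 25 0;0 0 20 0;0 0 10 0;0 0 3 0;0 0 1.5 0;0 0 0 0;0 0 0 0"}}

```text
clock: 27.05
position: [0.5432, 0.3279, 0.0351]
eef_rot: [-0.0, 0.985, 0.173, 0.001]
ft_force: [-0.1, 0.1, -1.2]
finger_gap: 0.508
grip_force: 61.2
```

Call:
{"api": "move_arm", "payload": {"targets": "0 0 1 0;0 0 0 0;0 0 0 0"}}

```text
clock: 27.35
position: [0.5427, 0.3276, 0.0333]
eef_rot: [-0.0, 0.985, 0.173, 0.0]
ft_force: [-0.3, -0.2, -0.8]
finger_gap: 0.504
grip_force: 61.2
```

Call:
{"api": "move_arm", "payload": {"targets": "0 0 0.5 0;0 0 0 0;0 0 0 0"}}

```text
clock: 27.65
position: [0.5426, 0.3276, 0.0325]
eef_rot: [0.0, 0.985, 0.173, -0.0]
ft_force: [0.3, -0.2, -1.0]
finger_gap: 0.506
grip_force: 61.2
```

Call:
{"api": "move_arm", "payload": {"targets": "0 0 1 0;0 0 0.5 0;0 0 0 0;0 0 0 0"}}

```text
clock: 28.05
position: [0.5426, 0.3275, 0.031]
eef_rot: [0.0, 0.985, 0.173, -0.0]
ft_force: [-0.4, 0.7, -0.8]
finger_gap: 0.505
grip_force: 61.2
```

Call:
{"api": "move_arm", "payload": {"targets": "0 0 0.5 0;0 0 0 0;0 0 0 0"}}

```text
clock: 28.35
position: [0.5427, 0.3276, 0.0307]
eef_rot: [-0.0, 0.985, 0.173, 0.0]
ft_force: [-0.2, -0.5, 1.4]
finger_gap: 0.509
grip_force: 61.5
```

Call:
{"api": "move_arm", "payload": {"targets": "0 0 0 0;0 0 0 0;0 0 0 0;0 0 0 0;0 0 0 0;0 0 0 0", "hand": 1}}

```text
clock: 28.95
position: [0.5426, 0.3276, 0.0306]
eef_rot: [-0.0, 0.985, 0.173, -0.0]
ft_force: [0.6, -0.7, -0.8]
finger_gap: 0.996
grip_force: 0.0
```

Call:
{"api": "move_arm", "payload": {"targets": "0 0 -10 0;0 0 -20 0;0 0 -25 0;0 0 -30 0;0 0 -30 0;0 0 -30 0;0 0 -25 0;0 0 0 0"}}

```text
clock: 29.75
position: [0.5446, 0.3287, 0.2055]
eef_rot: [-0.001, 0.985, 0.173, 0.003]
ft_force: [-0.1, -0.2, -0.1]
finger_gap: 1.0
grip_force: 0.0
```

Call:
{"api": "move_arm", "payload": {"targets": "-15.2 23.7 0 0;-15.2 23.7 0 0;-15.2 23.7 0 0;-15.2 23.7 0 0;-15.2 23.7 0 0;-15.2 23.7 0 0;-15.2 23.7 0 0;-15.2 23.7 0 0;-15.2 23.7 0 0;-15.2 23.7 0 0;-15.2 23.7 0 0;-15.2 23.7 0 0;-15.2 23.7 0 0;-15.2 23.7 0 0;-15.2 23.7 0 0;-15.2 23.7 0 0;-15.2 23.7 0 0;-15.2 23.7 0 0;0 0 0 0;0 0 0 0"}}

```text
clock: 31.75
position: [0.4304, -0.1669, 0.2004]
eef_rot: [-0.0, 0.985, 0.172, -0.0]
ft_force: [0.8, 0.3, 0.1]
finger_gap: 1.001
grip_force: 0.0
```

```bash
python3 - <<'E'
from h import *
import cv2
print(go(.4313,-.1671,.1))
cv2.imwrite("pics/w6.png",manip.capture("wrist")[:,:,::-1])
E
```

```text
[  0.9   0.5 100.4]
```

View pics/w6.png

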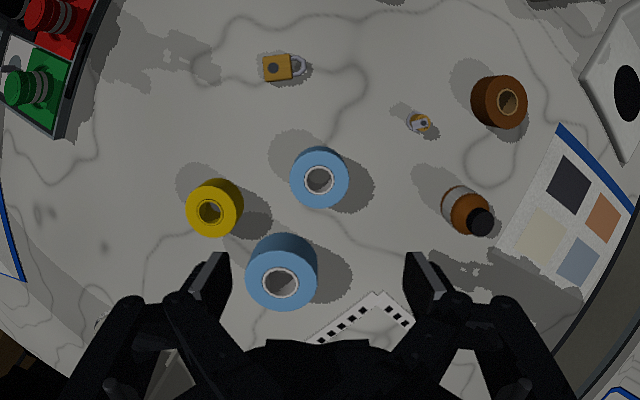

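The small blue tape is centred (319,180) and the fingers have room on both sides, so I descend.

Call:
{"api": "move_arm", "payload": {"targets": "1 0.5 25 0;0 0 25 0;0 0 25 0;0 0 25 0;0 0 25 0;0 0 25 0;0 0 20 0;0 0 0 0;0 0 0 0"}}

```text
clock: 32.7
position: [0.432, -0.1662, 0.0307]
eef_rot: [-0.0, 0.985, 0.174, -0.0]
ft_force: [-0.0, -0.8, 0.8]
finger_gap: 0.996
grip_force: 0.0
```

Call:
{"api": "move_arm", "payload": {"targets": "0 0 10 0;0 0 10 0;0 0 4 0;0 0 0 0;0 0 0 0"}}

```text
clock: 33.2
position: [0.4319, -0.1669, 0.0066]
eef_rot: [-0.0, 0.985, 0.173, -0.0]
ft_force: [-0.4, 0.7, -0.7]
finger_gap: 1.001
grip_force: 0.0
```

Call:
{"api": "move_arm", "payload": {"targets": "0 0 1 0;0 0 0 0;0 0 0 0;0 0 0 0;0 0 0 0;0 0 0 0;0 0 0 0;0 0 0 0;0 0 0 0", "hand": -1}}

```text
clock: 34.1
position: [0.4321, -0.167, 0.0063]
eef_rot: [0.0, 0.985, 0.173, 0.0]
ft_force: [-3.1, 0.7, 11.2]
finger_gap: 0.714
grip_force: 62.4
```

Call:
{"api": "move_arm", "payload": {"targets": "0 0 -10 -3;0 0 -20 -3;0 0 -25 -3;0 0 -25 -3;0 0 -25 -3;0 0 -25 -2;0 0 -25 0;0 0 -20 0;0 0 0 0;0 0 0 0"}}

```text
clock: 35.1
position: [0.4318, -0.1668, 0.1805]
eef_rot: [0.0, 0.949, 0.317, 0.0]
ft_force: [0.4, -0.8, -1.8]
finger_gap: 0.714
grip_force: 65.2
```

```bash
python3 -c "
from h import *
print(go(.4443,.3409,.18),pose()[1].round(3))"
```

```text
[ 315.  -398.4    0.4] [[ 0.799  0.601  0.001]
 [ 0.601 -0.799 -0.   ]
 [ 0.     0.001 -1.   ]]
```

Call:
{"api": "move_arm", "payload": {"targets": "17.5 -22.1 0 0;17.5 -22.1 0 0;17.5 -22.1 0 0;17.5 -22.1 0 0;17.5 -22.1 0 0;17.5 -22.1 0 0;17.5 -22.1 0 0;17.5 -22.1 0 0;17.5 -22.1 0 0;17.5 -22.1 0 0;17.5 -22.1 0 0;17.5 -22.1 0 0;17.5 -22.1 0 0;17.5 -22.1 0 0;17.5 -22.1 0 0;17.5 -22.1 0 0;17.5 -22.1 0 0;17.5 -22.1 0 0;0 0 0 0;0 0 0 0"}}

```text
clock: 37.1
position: [0.4438, 0.34, 0.1789]
eef_rot: [0.001, 0.948, 0.317, -0.001]
ft_force: [-0.6, -0.7, -1.1]
finger_gap: 0.712
grip_force: 65.3
```

```bash
python3 - <<'E'
from h import *
import cv2
print(go(.4443,.3409,.08))
a=cv2.convertScaleAbs(manip.capture("top")[:,:,::-1],alpha=1.6)[110:290,80:280]
b=cv2.convertScaleAbs(manip.capture("wrist")[:,:,::-1],alpha=1.5)
cv2.imwrite("pics/t7.png",cv2.resize(a,None,fx=3,fy=3)); cv2.imwrite("pics/w7.png",b)
E
```

```text
[ 1.3 -0.4 98.9]
```

View pics/w7.png

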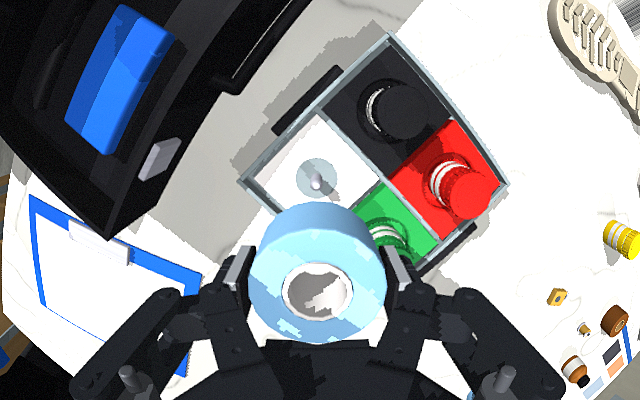

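All three jars stand in their own holders. The post tip is at (317,180), its disc at (317,177) and the roll hole at (318,291). Next I convert the post to world coordinates from this view.

```bash
python3 - <<'E'
from h import *
s,R=pose();c=manip.calibration("wrist");K=c["camera_matrix"];T=c["tool_from_camera"]
def wray(u,v,z):
    d=np.array([u-K[0,2],v-K[1,2]]);r=np.hypot(*d);a=r/K[0,0];d=d/r*np.sin(a)
    w=R@T[:3,:3]@np.array([d[0],-d[1],-np.cos(a)]);o=R@T[:3,3]+s["position"];return (o+w*(z-o[2])/w[2])[:2]
print("disc",wray(317,177,.011),"tip",wray(317,180,.041),"hole at roll top",wray(318,291,s["position"][2]-.0063+.038),s["position"])
E
```

```text
disc [0.44592218 0.33834307] tip [0.44938523 0.34096883] hole at roll top [0.44459084 0.33690461] [0.44412059 0.33917185 0.17951394]
```

Call:
{"api": "move_arm", "payload": {"targets": "1.7 1 15 0;0 0 25 0;0 0 25 0;0 0 25 0;0 0 20 0;0 0 9 0;0 0 0 0;0 0 0 0"}}

```text
clock: 38.0
position: [0.4471, 0.3405, 0.0619]
eef_rot: [-0.0, 0.949, 0.316, 0.0]
ft_force: [-0.4, -0.6, 0.1]
finger_gap: 0.716
grip_force: 65.3
```

```bash
python3 - <<'E'
from h import *
import cv2
print(go(.4455,.340,.018))
b=cv2.convertScaleAbs(manip.capture("scene")[:,:,::-1],alpha=1.6)[120:280,330:530]
w=cv2.convertScaleAbs(manip.capture("wrist")[:,:,::-1],alpha=1.5)[120:360,200:440]
cv2.imwrite("pics/s8.png",np.hstack([cv2.resize(b,(500,400)),cv2.resize(w,(300,400))[:, :]]))
E
```

```text
[-1.5 -0.6 43.9]
```

View pics/s8.png

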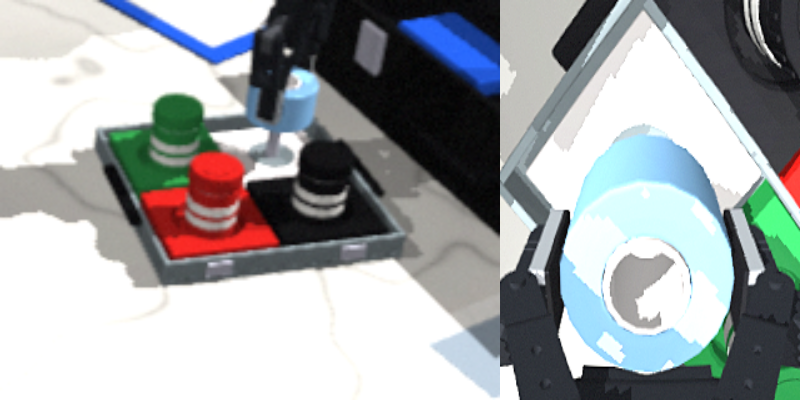

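The roll hangs above the post (post 271,150; roll centre ≈284,100 in the crop). I check whether that horizontal offset is just perspective.

```bash
python3 - <<'E'
from h import *
s,R=pose();p=s["position"];print(p)
f=lambda q:np.round([(q[0]-330)*2.5,(q[1]-120)*2.5],1)
print("disc pred",f(proj("scene",[.4455,.340,.011])),"roll top",f(proj("scene",[p[0],p[1],p[2]+.032])),"roll bottom",f(proj("scene",[p[0],p[1],p[2]-.006])))
import cv2
im=manip.capture("scene")[120:280,330:530].astype(int)
m=((im[...,2]-im[...,0]>25)&(im[...,1]-im[...,0]>12)).astype(np.uint8)
m[:, 135:]=0
ys,xs=np.nonzero(m[20:60,90:135]);print("blue extent",(xs.min()+90)*2.5,(xs.max()+91)*2.5,(ys.min()+20)*2.5,(ys.max()+21)*2.5)
for d in((.031,0),(-.031,0),(0,.031),(0,-.031)): print(d,f(proj("scene",[p[0]+d[0],p[1]+d[1],p[2]+.013])))
E
```

```text
[0.447418   0.34095023 0.06257612]
disc pred [270.8 155.3] roll top [285.7  79.9] roll bottom [279.7 115.3]
blue extent 225.0 320.0 50.0 132.5
(0.031, 0) [300.3 114.6]
(-0.031, 0) [265.7  81.6]
(0, 0.031) [312.   92.2]
(0, -0.031) [252.9 103.4]
```

The disc prediction matches (270.8,155 vs 271,153), and the roll edge is within 1 mm. I lower it onto the post.

Call:
{"api": "move_arm", "payload": {"targets": "-1.5 -0.5 0 0;0 0 8 0;0 0 8 0;0 0 8 0;0 0 0 0;0 0 0 0"}}

```text
clock: 38.75
position: [0.445, 0.3399, 0.037]
eef_rot: [0.0, 0.949, 0.317, -0.0]
ft_force: [0.1, 0.6, -1.7]
finger_gap: 0.718
grip_force: 65.3
```

Call:
{"api": "move_arm", "payload": {"targets": "0 0 8 0;0 0 5 0;0 0 2 0;0 0 0 0;0 0 0 0"}}

```text
clock: 39.25
position: [0.4453, 0.3401, 0.0226]
eef_rot: [-0.0, 0.949, 0.317, 0.0]
ft_force: [-0.5, 0.2, -1.3]
finger_gap: 0.72
grip_force: 65.3
```

Call:
{"api": "move_arm", "payload": {"targets": "0 0 1.5 0;0 0 1 0;0 0 0 0;0 0 0 0"}}

```text
clock: 39.65
position: [0.4452, 0.3401, 0.0201]
eef_rot: [-0.0, 0.949, 0.317, 0.0]
ft_force: [0.4, -0.2, -0.6]
finger_gap: 0.715
grip_force: 65.3
```

Call:
{"api": "move_arm", "payload": {"targets": "0 0 1 0;0 0 0.7 0;0 0 0 0;0 0 0 0"}}

```text
clock: 40.05
position: [0.4452, 0.3401, 0.0183]
eef_rot: [0.0, 0.949, 0.317, -0.0]
ft_force: [-0.8, -0.4, -1.5]
finger_gap: 0.715
grip_force: 65.3
```

Call:
{"api": "move_arm", "payload": {"targets": "0 0 0.6 0;0 0 0 0;0 0 0 0"}}

```text
clock: 40.35
position: [0.4452, 0.3401, 0.0178]
eef_rot: [-0.0, 0.949, 0.317, -0.0]
ft_force: [1.0, -0.1, -0.6]
finger_gap: 0.712
grip_force: 65.3
```

Call:
{"api": "move_arm", "payload": {"targets": "0 0 0.5 0;0 0 0 0;0 0 0 0"}}

```text
clock: 40.65
position: [0.4453, 0.3401, 0.0175]
eef_rot: [-0.0, 0.949, 0.317, 0.0]
ft_force: [0.3, -0.3, 2.3]
finger_gap: 0.715
grip_force: 65.6
```

Contact came at the expected height, so I release and retreat.

Call:
{"api": "move_arm", "payload": {"targets": "0 0 0 0;0 0 0 0;0 0 0 0;0 0 0 0;0 0 0 0;0 0 0 0", "hand": 0.8}}

```text
clock: 41.25
position: [0.4452, 0.3401, 0.0173]
eef_rot: [0.0, 0.949, 0.317, -0.0]
ft_force: [-0.6, -0.7, -0.4]
finger_gap: 0.893
grip_force: 0.0
```

Call:
{"api": "move_arm", "payload": {"targets": "0 0 -5 0;0 0 -10 0;0 0 -20 0;0 0 -25 0;0 0 -30 0;0 0 -30 0;0 0 -30 0;0 0 -30 0;0 0 0 0;0 0 0 0"}}

```text
clock: 42.25
position: [0.4455, 0.3403, 0.1985]
eef_rot: [-0.0, 0.949, 0.317, 0.001]
ft_force: [-0.4, 0.1, -0.5]
finger_gap: 0.898
grip_force: 0.0
```

Call:
{"api": "move_arm", "payload": {"targets": "-25 25 0 0;-25 25 0 0;-25 25 0 0;-25 25 0 0;-25 25 0 0;-20 20 0 0;0 0 0 0;0 0 0 0;0 0 0 0;0 0 0 0"}}

```text
clock: 43.25
position: [0.4165, 0.1378, 0.197]
eef_rot: [-0.0, 0.948, 0.317, -0.0]
ft_force: [-0.4, -0.0, -0.0]
finger_gap: 0.901
grip_force: 0.0
```

```bash
python3 - <<'E'
from h import *
import cv2
b=cv2.convertScaleAbs(manip.capture("scene")[:,:,::-1],alpha=1.6)[120:280,330:530]
w=cv2.convertScaleAbs(manip.capture("top")[:,:,::-1],alpha=1.5)[100:320,100:500]
cv2.imwrite("pics/s9.png",np.hstack([cv2.resize(b,(350,400)),cv2.resize(w,(450,400))]))
E
```

```text
(no output)
```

View pics/s9.png

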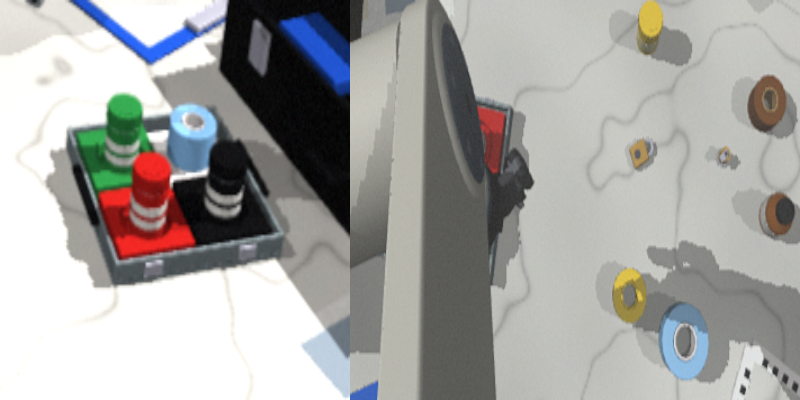

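The scene view shows the green, red and black jars upright in their own holders and the blue roll down flat on the spindle plate (193,140). The brown tape, the amber bottle and the other things are untouched.

```bash
python3 -c "
from workcell import manip
print(manip.close_job())"
```

```text
the job is handed in; nothing more can be done
None
```

The tray is packed and the job handed in at about 43 s: each jar stands in the holder of its own colour, the pale blue lifting tape is fully down on the spindle, and the packing tape and amber bottle were left where they were.

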